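Reset the exhaust flap's stay to its widest hole

ROBOT

A 7-joint arm with a two-finger parallel gripper is mounted at the origin on the work surface. World frame = base frame: x ahead of the robot, y to its left, z up, the work surface at z = 0. Lengths are in m, angles in rad, forces in N, time in s.
With the tool pointing down it reaches from about 0.4 to 0.85 m from the base axis. Payload 10.4 kg.
Tool frame: the origin (TCP) lies midway between the tips of the shut fingers; the grasp point (between the pads) lies 19 mm behind it (manip.tcp_to_grasp is the distance from the TCP to the grasp point, in m); z points along the fingers, y is the line along which they close (so a half turn about z gives the same grasp; the last joint's range is limited). The gripper opens to 85 mm and grips with 20 to 120 N. Pads are 22 mm wide; open, the fingers measure 114 mm over their backs; the gripper's body (76 mm by 85 mm) begins 54 mm behind the grasp point. The pads swing forward as they close: fully open they stand 13 mm farther back than shut.
Start: joints at [1.221, 0.332, -0.065, 1.46, 0.022, 1.35, -0.088], TCP at [0.201, -0.592, 0.231] pointing down, gripper open.
Joint ranges: [-2.6, 2.6], [-0.5, 2.12], [-1.47, 1.34], [0.16, 2.42], [-1.27, 4.41], [0.06, 2.06], [-2.6, 2.6]. Speed limits (rad/s): [2.22, 2.22, 2.79, 2.79, 3.14, 3.14, 3.14].

INTERFACE

Orientations are given as a unit quaternion [x, y, z, w].
In Python, from workcell import manip gives the robot as it stands.
- The arm moves only by the shell command python3 -m jog 'ROWS' [FORCE]. ROWS is a JSON object of lists of equal length, an entry for each row: "offset": the shift along the world's x, y, z in m, a list of three; "yaw": the turn about the world's z in degrees; "jaw": the closure, from 0 (fully open) to 1 (shut). A call has 1 to 20 rows; each row shifts and turns the commanded pose from where the row before left it; what a row does not reach is not made up. A row lasts 1/12 s, in which the tool goes at most 41.7 mm and 7.16 degrees, less where a joint would pass 70% of its speed; a pose out of reach is approached as far as the arm can. A call is refused whole if a number of a shift passes 0.0417 or a number of a turn 7.16, either way. A call with a gripper value outside its range is refused whole. The fingers move at their own pace and stop on an object; FORCE is the grip in N (left out, the last holds). Time passes only in rows, so rows that do not move let the fingers close. It gives the time, the measured TCP pose, the force, the opening and the grip force at its end, in the units of the state.
- manip.get_obs(): the state, without advancing time (a new reading comes with each control period).
- manip.camera(name): name is "scene" or "top" or "wrist"; returns a dict with "frame" (384x512x3 uint8, red, green, blue), "camera_matrix" (3x3 intrinsics, pixels), "eye" and "attitude" of the camera in the world; the wrist camera has in their place "hand_eye" (4x4, takes a point from camera to tool coordinates, whose origin is the TCP and whose axes are the flange's). Camera axes: x right, y up, looking along -z (the intrinsics and any distortion apply to the point x, -y, -z); pixel columns grow to the right and rows downward; lengths in m; the calibration is good to about 2 mm. A picture is of the moment at which its call begins: read the wrist's pose just before it. There is no depth.
- manip.hand_in(): hands the job in; it is judged then, once.
Trained networks look in a picture, given as the dict that the camera call returned (one of the last four; its "shot" number tells which), for a name from the list of things; names that differ only in an ending like _2 or _b are one class to them, and where a whole thing is asked for, a point or a joint stands for the part that bears it (a point fixed in the world has none). Each returns a list of dicts, best first, with "score" (0 to 1); they miss things now and then, are a little off and sometimes report something else, mostly with a low value. They report only what shows in the picture. A call takes as long as a camera call.
- manip.masks_of(picture, name): "region" (384x512 bool, what is visible of it).
- manip.tip_of(picture, name): "at" ([x, y, z] in m, in world coordinates, good to about 4 mm: a listed point, or the origin of a listed thing).
The state is a dict: "clock": time; "joint_pos": joint angles; "joint_velocities": joint speeds; "tau": joint torques, N m; "position": TCP position; "ee_rot": TCP orientation; "ft_force": force on the tool from outside, world axes, zero at the start; "torque": the same for the moment, N m; "grip_width": opening from 0.0 (shut) to 1.0 (fully open); "grasp_force": force on a finger pad.
Only numpy, scipy, OpenCV 4.12 (cv2) and the standard library are available. Lean on these libraries where they do the work, as an engineer would, in place of code of your own. Each camera call takes 0.05 s, during which the arm holds its last target. There are 200 camera calls.

TASK

The exhaust box's flap is propped ajar by a flat stay whose hole nearest the pivot sits on the pin. Lift the stay off the pin, swing the flap wider against its spring and put the hole nearest the grip over the pin, pressed fully home on the pin's shoulder, then let go. Work gently by feel: never bear on the pin with more than about 25 N, do not let the flap swing shut, and leave everything else as it is.

Things in the scene. Friction and masses are not known exactly. Their poses are not given: they have to be found in the camera images.
- vent: Ivory sheet-metal exhaust-air box fixed to the bench, 190 (x) x 240 (y) x 110 mm high; origin at the centre of its underside, x towards its rear, z up. The flap covers its front (-x) face. A steel duct stub sticks out of its +y side.
- flap (a joint): Opening of the aluminium flap (200 mm wide, 100 mm high) that hangs on an upright hinge at the +y end of the box's front face and opens towards the robot. 0 at the start (0.35 rad ajar), grows as it opens, -0.35 is shut. A closing spring pulls it: about 3 N at the stay's pivot at the start, 5 N when wide open. To have the outer hole on the pin it must read about 0.45.
- flap_hinge (a point): Point on the flap's upright hinge axis, at the height of the underside of the seated stay (126 mm above the bench). The stay's pivot lies 150 mm from this axis and circles about it, clockwise from above as the flap opens.
- stay: The stay: flat steel bar 241 x 24 x 5 mm, level over the box's top. Origin on its pivot on the flap, at the bar's underside; x along the bar to the grip end, z up. Three round through holes of 9.2 mm, 116, 146 and 176 mm from the pivot; the bar ends 227 mm from it. It swivels freely about the upright pivot; its free end lifts about a stiff level hinge there (see grip).
- grip (a point): On the axis of the stay's upright black round grip, 25 mm above the bar's underside; the grip is 18 mm across, part of the bar, 211 mm from the pivot, and stands from 5 to 37 mm above the underside. Let go, the bar keeps its height, raised or not: it takes 1 to 2 N at the grip, plus any rubbing on the pin, to raise or lower it.
- hole_inner (a point): Centre of the hole nearest the pivot (116 mm from it), at the stay's underside. At the start it is on the pin.
- hole_outer (a point): Centre of the hole nearest the grip (176 mm from the pivot), at the stay's underside. An empty middle hole lies between the two.
- pin_seat (a point): Centre of the flat steel shoulder (18 mm across, 126 mm above the bench) on which the seated stay rests; fixed on the box's top. The upright pin, 8 mm across with a flat top and a 1 mm bevel, stands on it.
- pin_tip (a point): Centre of the pin's top, 11 mm above the shoulder.
- shell_a: orange plastic power-tool housing lying on the bench, about 150 x 150 x 36 mm; leave it alone.
- shell_b: a second such orange housing; leave it alone.
- screw_cup: small steel bowl, 44 mm across and 30 mm high, standing on the box's top towards its +y side; leave it alone.
- bearing: plain steel disc, 36 mm across and 14 mm high, lying on the box's top; leave it alone.
- grease: white bottle with a black cap, 48 mm across and 110 mm high; leave it alone.
- driver: screwdriver lying on the bench; leave it alone.
- tape: clear ring, 90 mm across and 24 mm high, lying flat; leave it alone.
- pin: The pin with its shoulder, one fixed steel part on the box's top; this origin is at its axis at bench height.

How it is judged:
On the way, in this order (a step that is already met when the one before it is completed fails the run):
1. the stay is lifted clear of the pin (z of hole_inner in the frame of pin_seat above 0.011 m), for 0.1 s.
2. the outer hole is seated over the pin, down on its shoulder (horizontal distance between hole_outer and pin_seat below 0.0025 m and z of hole_outer in the frame of pin_seat below 0.002 m), for 0.2 s.
At the end, for the whole second after the job is handed in: The stay's outer hole (nearest the grip) is over the pin, its centre within 2.5 mm of the pin's axis and its underside less than 2 mm above the shoulder; the flap stands open on the stay (joint above 0.40 rad); the stay is at rest and let go (all of step 2 and angular speed of stay below 0.05 rad/s and value of joint flap above 0.4 rad); the robot touches nothing.
It fails at once if the stay bears on the pin with more than 25 N (contact force between stay and pin above 25 N).
It fails at once if the flap is let swing shut (more than 0.15 rad below its start) (value of joint flap below -0.15 rad).
It fails at once if any other thing on the bench or box is moved by more than 20 mm (distance of any of shell_a, shell_b, screw_cup, bearing, grease, driver, tape from where it was at the start of the episode above 0.02 m).
It also fails if it takes over 64 s, if anything falls off the work surface, if the arm or the gripper's body presses on something with over 40 N, if the wrist force passes 120 N, or if a joint passes its speed limit or range.

## Working session

There is one attempt and no reset: what is moved stays moved. The work goes in short steps, Python scripts to look and compute and a shell command to move; the robot and the scene stay as the last step left them, time stands still between calls to the robot, and variables do not carry over. Pictures are saved under pics/ and viewed, at most 10 in all, crops included, and the job is handed in when it is done.

```bash
mkdir -p pics; cat > h.py <<'E'
from workcell import manip
import numpy as np, cv2
def snap(n,f): 
    p=manip.camera(n); cv2.imwrite(f'pics/{f}.png',p['frame'][:,:,::-1]); return p
def tips(p,names):
    for n in names:
        for r in manip.tip_of(p,n)[:2]: print(n,np.round(r['at'],4),round(r['score'],2))
E
python3 - <<'E'
from h import *
o=manip.get_obs(); print({k:np.round(v,3) for k,v in o.items()})
for c in('scene','top'):
    p=snap(c,c+'0'); print(c,p.get('eye'))
    tips(p,['grip','hole_inner','hole_outer','pin_seat','pin_tip','flap_hinge','stay','vent','screw_cup','bearing','grease'])
E
```

```text
{'clock': np.float64(0.0), 'joint_pos': array([ 1.221,  0.333, -0.065,  1.461,  0.022,  1.35 , -0.088]), 'joint_velocities': array([ 0.001,  0.001, -0.001,  0.001, -0.001,  0.   ,  0.001]), 'tau': array([ 0.0000e+00, -6.2544e+01,  5.0000e-02, -3.9161e+01,  1.6000e-02,
        1.0000e-02, -0.0000e+00]), 'position': array([ 0.2  , -0.592,  0.231]), 'ee_rot': array([ 0.987,  0.163, -0.   , -0.001]), 'ft_force': array([ 0.766, -0.213, -0.147]), 'torque': array([ 0.004, -0.013,  0.026]), 'grasp_force': np.float64(0.0), 'grip_width': np.float64(1.0)}
scene [ 0.9652849  -0.63824309  1.06634625]
grip [ 0.6112 -0.0385  0.1527] 0.81
hole_inner [ 0.5109 -0.0456  0.1262] 0.97
hole_inner [ 0.6125 -0.0417  0.1518] 0.31
hole_outer [ 0.5744 -0.0423  0.1258] 0.96
flap_hinge [0.4413 0.0921 0.127 ] 0.74
flap_hinge [ 0.4015 -0.0492  0.1289] 0.24
stay [ 0.3986 -0.0502  0.1275] 0.56
stay [0.5318 0.073  0.1105] 0.19
vent [ 0.5505 -0.0141 -0.0006] 0.55
screw_cup [ 0.6127 -0.0416  0.153 ] 0.68
screw_cup [0.53   0.0713 0.1078] 0.5
bearing [0.6132 0.0783 0.1097] 0.42
grease [ 0.5164 -0.0428  0.1276] 0.62
grease [0.6965 0.3638 0.0034] 0.51
top [0.36965095 0.03405705 1.36717442]
grip [ 0.6084 -0.042   0.1526] 0.59
hole_inner [ 0.5145 -0.0492  0.1248] 0.97
hole_inner [ 0.5524 -0.0128 -0.0051] 0.44
hole_outer [ 0.5752 -0.0439  0.1259] 0.69
flap_hinge [0.4466 0.0917 0.1268] 0.66
stay [ 0.3973 -0.0508  0.1245] 0.83
vent [ 0.5526 -0.0106 -0.0025] 0.85
vent [ 0.6088 -0.0448  0.1514] 0.4
screw_cup [0.5244 0.0735 0.1124] 0.69
bearing [0.6126 0.0743 0.1082] 0.73
grease [ 0.6972  0.3646 -0.0019] 0.59
```

View pics/scene0.png

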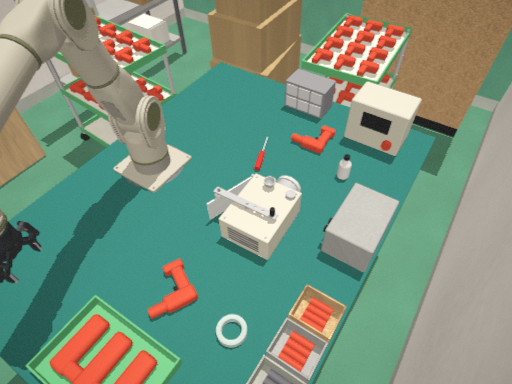

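View pics/top0.png

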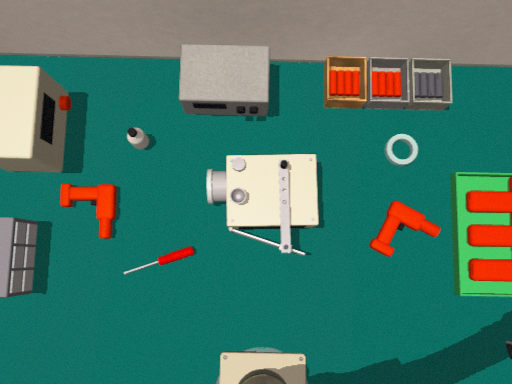

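The scene image has the stay running from the pivot to the black grip at (272,211). In the top image the grip is at (284,164), the pivot is near (287,248), and the box top around the grip is free. I'll move above the grip and turn the jaws so they close across the bar.

```bash
python3 -m jog '{"offset":[[0.0205,0.0276,0.0015],[0.0205,0.0276,0.0015],[0.0205,0.0276,0.0015],[0.0205,0.0276,0.0015],[0.0205,0.0276,0.0015],[0.0205,0.0276,0.0015],[0.0205,0.0276,0.0015],[0.0205,0.0276,0.0015],[0.0205,0.0276,0.0015],[0.0205,0.0276,0.0015],[0.0205,0.0276,0.0015],[0.0205,0.0276,0.0015],[0.0205,0.0276,0.0015],[0.0205,0.0276,0.0015],[0.0205,0.0276,0.0015],[0.0205,0.0276,0.0015],[0.0205,0.0276,0.0015],[0.0205,0.0276,0.0015],[0.0205,0.0276,0.0015],[0,0,0]],"yaw":[-0.8,-0.8,-0.8,-0.8,-0.8,-0.8,-0.8,-0.8,-0.8,-0.8,-0.8,-0.8,-0.8,-0.8,-0.8,-0.8,-0.8,-0.8,-0.8,-0.8],"jaw":[0,0,0,0,0,0,0,0,0,0,0,0,0,0,0,0,0,0,0,0]}' 40
python3 - <<'E'
from h import *
o=manip.get_obs(); print(np.round(o['position'],4),np.round(o['ee_rot'],4),np.round(o['joint_pos'],2))
p=snap('wrist','w1'); tips(p,['grip','hole_inner','hole_outer','pin_seat','pin_tip','flap_hinge','stay'])
E
```

```text
clock: 2.87
position: [0.5926, -0.06, 0.2599]
ee_rot: [1.0, 0.028, 0.001, -0.002]
ft_force: [0.1, 1.2, 0.4]
grip_width: 1.0
grasp_force: 0.0
[ 0.5926 -0.06    0.2599] [ 9.996e-01  2.760e-02  7.000e-04 -1.800e-03] [ 0.44  0.3  -0.51  1.48  0.14  1.4  -1.59]
grip [ 0.6125 -0.042   0.1519] 0.69
hole_inner [ 0.5127 -0.0444  0.1293] 0.95
hole_outer [ 0.5723 -0.0397  0.1276] 0.93
pin_seat [ 0.5134 -0.0429  0.128 ] 0.4
pin_tip [ 0.5142 -0.045   0.1376] 0.45
flap_hinge [ 0.5712 -0.0402  0.1282] 0.18
```

View pics/w1.png

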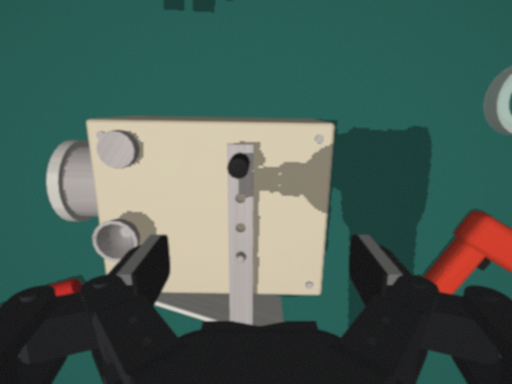

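The wrist view shows the grip top at about (238,158), the outer hole at (240,198), the middle hole at (240,227) and the pin in the inner hole at (241,257). I'll project those pixels onto their known heights.

```bash
cat >> h.py <<'E'
from scipy.spatial.transform import Rotation as R
def ray(p,o,uv,z):
    T=p['hand_eye']; W=np.eye(4); W[:3,:3]=R.from_quat(o['ee_rot']).as_matrix(); W[:3,3]=o['position']
    M=W@np.array(T); c=cv2.undistortPoints(np.array([[uv]],float),p['camera_matrix'],None)[0,0]
    d=M[:3,:3]@np.array([c[0],-c[1],-1]); e=M[:3,3]; return (e+d*(z-e[2])/d[2])
E
python3 - <<'E'
from h import *
o=manip.get_obs(); p=manip.camera('wrist')
for n,uv,z in [('griptop',(238,158),.163),('outer',(240,198),.131),('mid',(240,227.5),.131),('pintip',(241,257),.137)]: print(n,np.round(ray(p,o,uv,z),4))
print(p.keys()); tips(p,['grip','hole_inner','hole_outer','pin_tip'])
E
```

```text
griptop [ 0.6161 -0.0511  0.163 ]
outer [ 0.5724 -0.0521  0.131 ]
mid [ 0.5423 -0.053   0.131 ]
pintip [ 0.5138 -0.0551  0.137 ]
dict_keys(['frame', 'camera_matrix', 'hand_eye', 'shot'])
grip [ 0.6099 -0.0421  0.1513] 0.56
grip [ 0.497  -0.3896  0.0042] 0.47
hole_outer [ 0.5755 -0.0399  0.128 ] 0.82
pin_tip [ 0.5162 -0.0413  0.1359] 0.46
```

```bash
python3 - <<'E'
from h import *
o=manip.get_obs(); p=manip.camera('wrist'); print(np.round(p['hand_eye'],4),p['camera_matrix'])
print(R.from_quat(o['ee_rot']).as_matrix().round(3))
E
```

```text
[[ 2.000e-04  9.646e-01  2.638e-01  6.730e-02]
 [ 1.000e+00 -5.000e-04  9.000e-04  8.000e-04]
 [ 1.000e-03  2.638e-01 -9.646e-01 -1.434e-01]
 [ 0.000e+00  0.000e+00  0.000e+00  1.000e+00]] [[300.34304657   0.         259.04671569]
 [  0.         300.34304657 188.35982682]
 [  0.           0.           1.        ]]
[[ 0.999  0.047  0.   ]
 [ 0.047 -0.999 -0.   ]
 [ 0.     0.    -1.   ]]
```

```bash
python3 - <<'E'
from h import *
o=manip.get_obs(); print(np.round(o['position'],4)); p=manip.camera('wrist')
o['position']=np.array([0.5926,-.06,.2599]); o['ee_rot']=np.array([.9996,.0276,.0007,-.0018])
for n,uv,z in [('griptop',(238,158),.163),('outer',(240,198),.131),('mid',(240,227.5),.131),('pintip',(241,257),.137)]: print(n,np.round(ray(p,o,uv,z),4))
E
```

```text
[ 0.5901 -0.0677  0.2599]
griptop [ 0.6188 -0.0417  0.163 ]
outer [ 0.5752 -0.0429  0.131 ]
mid [ 0.5451 -0.0441  0.131 ]
pintip [ 0.5167 -0.0466  0.137 ]
```

```bash
python3 -m jog '{"offset":[[0.005,0.0066,0],[0.005,0.0066,0],[0.005,0.0066,0],[0.005,0.0066,0],[0,0,-0.0125],[0,0,-0.0125],[0,0,-0.0125],[0,0,-0.0125],[0,0,-0.0125],[0,0,-0.0125],[0,0,-0.0125],[0,0,-0.0125],[0,0,-0.0125],[0,0,-0.0125],[0,0,0],[0,0,0],[0,0,0]],"yaw":[0,0,0,0,0,0,0,0,0,0,0,0,0,0,0,0,0],"jaw":[0,0,0,0,0,0,0,0,0,0,0,0,0,0,0,0,0]}'
python3 - <<'E'
from h import *
o=manip.get_obs(); print(np.round(o['position'],4),o['ft_force'])
p=snap('wrist','w2'); tips(p,['grip','hole_inner','hole_outer','pin_tip'])
E
```

```text
clock: 5.03
position: [0.6106, -0.041, 0.1354]
ee_rot: [1.0, 0.024, 0.0, 0.0]
ft_force: [0.0, 0.5, 0.9]
grip_width: 0.999
grasp_force: 0.0
[ 0.6106 -0.041   0.1354] [0.0445464  0.49274764 0.87026716]
grip [ 0.6091 -0.0409  0.1514] 0.9
hole_outer [ 0.5775 -0.0435  0.1255] 0.82
```

View pics/w2.png

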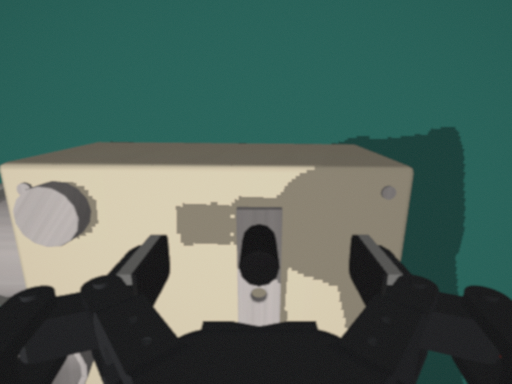

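The grip at (260,255) is centred between the fingers at (150,270) and (370,270). I'll close gently.

```bash
python3 -m jog '{"offset":[[0,0,0],[0,0,0],[0,0,0],[0,0,0],[0,0,0],[0,0,0],[0,0,0],[0,0,0],[0,0,0],[0,0,0],[0,0,0],[0,0,0]],"yaw":[0,0,0,0,0,0,0,0,0,0,0,0],"jaw":[0.3,0.5,0.6,0.65,0.7,0.75,0.8,0.85,0.9,0.9,0.9,0.9]}' 30
```

```text
clock: 6.28
position: [0.6102, -0.0411, 0.1349]
ee_rot: [1.0, 0.024, 0.0, 0.0]
ft_force: [-1.0, 0.0, 1.0]
grip_width: 0.201
grasp_force: 29.2
```

```bash
python3 -m jog '{"offset":[[-0.0003,0,0.002],[-0.0003,0,0.002],[-0.0003,0,0.002],[-0.0003,0,0.002],[0,0,0]],"yaw":[0,0,0,0,0],"jaw":[0.9,0.9,0.9,0.9,0.9]}'
```

```text
clock: 6.7
position: [0.6091, -0.0412, 0.1432]
ee_rot: [1.0, 0.024, 0.0, 0.0]
ft_force: [0.8, 0.6, -2.4]
grip_width: 0.199
grasp_force: 29.3
```

```bash
python3 -m jog '{"offset":[[-0.0003,0,0.002],[-0.0003,0,0.002],[-0.0004,0,0.002],[-0.0004,0,0.002],[-0.0004,0,0.002],[0,0,0]],"yaw":[0,0,0,0,0,0],"jaw":[0.9,0.9,0.9,0.9,0.9,0.9]}'; python3 -m jog '{"offset":[[-0.0004,0,0.002],[-0.0004,0,0.002],[-0.0004,0,0.002],[-0.0004,0,0.002],[-0.0004,0,0.002],[0,0,0],[0,0,0]],"yaw":[0,0,0,0,0,0,0],"jaw":[0.9,0.9,0.9,0.9,0.9,0.9,0.9]}'
python3 - <<'E'
from h import *
for c in('wrist','scene'):
    p=snap(c,c+'3'); tips(p,['grip','hole_inner','hole_outer','pin_tip','pin_seat','stay'])
E
```

```text
clock: 7.2
position: [0.6072, -0.0412, 0.1534]
ee_rot: [1.0, 0.024, 0.0, 0.0]
ft_force: [1.4, -0.9, -2.5]
grip_width: 0.199
grasp_force: 29.4
clock: 7.78
position: [0.6054, -0.0411, 0.1631]
ee_rot: [1.0, 0.024, 0.0, 0.0]
ft_force: [4.3, -0.2, -1.6]
grip_width: 0.201
grasp_force: 29.4
grip [ 0.6068 -0.0415  0.1801] 0.58
hole_outer [ 0.5747 -0.0425  0.1502] 0.87
grip [ 0.6084 -0.0381  0.1805] 0.67
hole_inner [ 0.5171 -0.044   0.1436] 0.53
hole_outer [ 0.5748 -0.0428  0.1501] 0.85
hole_outer [0.613  0.0776 0.1113] 0.73
pin_tip [ 0.5117 -0.046   0.1386] 0.38
pin_tip [ 5.491e-01 -1.390e-02 -2.000e-04] 0.16
pin_seat [ 0.517  -0.0428  0.1264] 0.39
stay [ 0.402  -0.0509  0.1304] 0.81
stay [ 0.5132 -0.042   0.122 ] 0.3
```

```bash
python3 -m jog '{"offset":[[-0.003,-0.00045,0],[-0.003,-0.00045,0],[-0.003,-0.00045,0],[-0.003,-0.00045,0],[-0.003,-0.00045,0],[-0.003,-0.00045,0],[-0.003,-0.00045,0],[-0.003,-0.00045,0],[-0.003,-0.00045,0],[-0.003,-0.00045,0],[-0.003,-0.00045,0],[-0.003,-0.00045,0],[-0.003,-0.00045,0],[-0.003,-0.00045,0],[-0.003,-0.00045,0],[-0.003,-0.00045,0],[-0.003,-0.00045,0],[-0.003,-0.00045,0],[-0.003,-0.00045,0],[-0.003,-0.00045,0]],"yaw":[-0.6,-0.6,-0.6,-0.6,-0.6,-0.6,-0.6,-0.6,-0.6,-0.6,-0.6,-0.6,-0.6,-0.6,-0.6,-0.6,-0.6,-0.6,-0.6,-0.6],"jaw":[0.9,0.9,0.9,0.9,0.9,0.9,0.9,0.9,0.9,0.9,0.9,0.9,0.9,0.9,0.9,0.9,0.9,0.9,0.9,0.9]}' 45
python3 -m jog '{"offset":[[-0.001,0,0],[-0.001,0,0],[-0.001,0,0],[0,0,0],[0,0,0]],"yaw":[0,0,0,0,0],"jaw":[0.9,0.9,0.9,0.9,0.9]}'
python3 - <<'E'
from h import *
for c in('wrist','scene','top'):
    p=snap(c,c+'4'); print(c); tips(p,['grip','hole_inner','hole_outer','pin_tip','pin_seat','stay'])
a,b=[cv2.imread(f'pics/{n}4.png') for n in('scene','wrist')]
cv2.imwrite('pics/c4.png',np.hstack([cv2.resize(a[160:260,190:310],(480,400),interpolation=cv2.INTER_CUBIC),cv2.resize(b[200:384,180:340],(320,400)) ]))
E
```

```text
clock: 10.15
position: [0.5453, -0.0501, 0.1631]
ee_rot: [0.997, -0.081, 0.001, -0.0]
ft_force: [6.0, -1.5, -1.5]
grip_width: 0.192
grasp_force: 45.0
clock: 10.57
position: [0.5424, -0.0499, 0.1631]
ee_rot: [0.997, -0.081, 0.001, -0.0]
ft_force: [4.9, -1.8, -1.3]
grip_width: 0.191
grasp_force: 45.0
wrist
grip [ 0.5403 -0.0493  0.1789] 0.86
hole_outer [ 0.5134 -0.0422  0.1514] 0.89
scene
grip [ 0.544  -0.0512  0.1806] 0.64
hole_inner [ 0.4546 -0.0359  0.1408] 0.74
hole_outer [ 0.5105 -0.0429  0.1496] 0.73
pin_tip [ 0.5152 -0.0446  0.1394] 0.45
pin_seat [ 0.513  -0.0428  0.1256] 0.48
stay [ 0.3417 -0.0154  0.1302] 0.75
top
grip [0.4468 0.0934 0.1279] 0.66
hole_inner [ 0.4536 -0.0347  0.1389] 0.75
pin_tip [ 0.4995 -0.3924  0.0019] 0.16
stay [ 0.3431 -0.0172  0.1253] 0.92
```

View pics/c4.png

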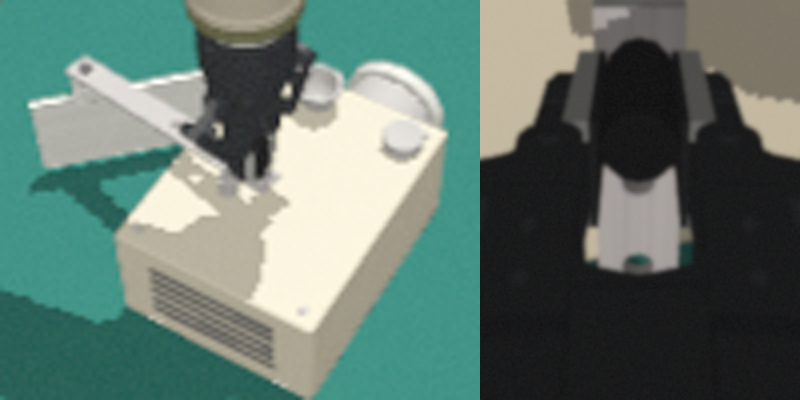

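The wrist crop on the right shows the outer hole just behind the grip and the middle hole further back. The scene crop shows the flap swung wide. By kinematics the hole is about 3 mm short of the pin, so I'll go to a hover about 4 mm above it.

```bash
python3 -m jog '{"offset":[[0.0011,-0.0003,0],[0.0011,-0.0003,0],[0.0011,-0.0003,0],[0.0011,-0.0002,0],[0,0,-0.002],[0,0,-0.002],[0,0,-0.002],[0,0,-0.002],[0,0,-0.002],[0,0,0],[0,0,0]],"yaw":[0,0,0,0,0,0,0,0,0,0,0],"jaw":[0.9,0.9,0.9,0.9,0.9,0.9,0.9,0.9,0.9,0.9,0.9]}'
python3 - <<'E'
from h import *
for c in('wrist','scene','top'):
    p=snap(c,c+'5'); print(c); tips(p,['grip','hole_inner','hole_outer','pin_tip','pin_seat','stay'])
a,b=[cv2.imread(f'pics/{n}5.png') for n in('scene','wrist')]
cv2.imwrite('pics/c5.png',np.hstack([cv2.resize(a[185:225,220:280],(480,400),interpolation=cv2.INTER_CUBIC),cv2.resize(b[250:330,220:300],(320,400),interpolation=cv2.INTER_CUBIC) ]))
E
```

```text
clock: 12.53
position: [0.5469, -0.0512, 0.1533]
ee_rot: [0.997, -0.081, 0.0, -0.0]
ft_force: [6.3, -1.2, 3.8]
grip_width: 0.191
grasp_force: 45.5
wrist
grip [ 0.5499 -0.0534  0.1707] 0.56
hole_outer [ 0.5163 -0.0438  0.1432] 0.93
scene
grip [ 4.973e-01 -3.928e-01 -1.000e-04] 0.75
grip [ 0.5482 -0.0524  0.1703] 0.51
hole_inner [ 0.4569 -0.0359  0.1364] 0.59
hole_outer [ 0.5137 -0.0479  0.1415] 0.68
pin_tip [ 6.942e-01  3.646e-01 -4.000e-04] 0.4
stay [ 0.3427 -0.0179  0.1282] 0.52
top
hole_inner [ 0.4584 -0.0362  0.1352] 0.83
hole_inner [0.6113 0.0777 0.1068] 0.47
stay [ 0.3426 -0.0176  0.1242] 0.63
```

View pics/c5.png

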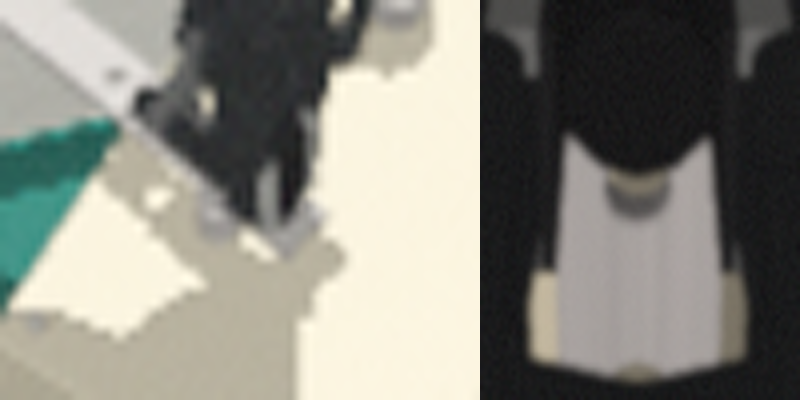

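In the scene crop the shoulder shows grey just in front of the bar, at (215,215) in the crop. The wrist crop shows the outer hole at (638,195), but the pin can't be made out. I'll lower by feel in small steps.

```bash
python3 -m jog '{"offset":[[0.0001,0,-0.001],[0.0001,0,-0.001],[0.0001,0,-0.001],[0.0001,0,-0.001],[0,0,0]],"yaw":[0,0,0,0,0],"jaw":[0.9,0.9,0.9,0.9,0.9]}';python3 -m jog '{"offset":[[0.0001,0,-0.001],[0.0001,0,-0.001],[0,0,0]],"yaw":[0,0,0],"jaw":[0.9,0.9,0.9]}'
```

```text
clock: 14.0
position: [0.5475, -0.0512, 0.1494]
ee_rot: [0.997, -0.081, 0.001, -0.0]
ft_force: [5.9, -1.0, 4.2]
grip_width: 0.197
grasp_force: 45.6
clock: 14.25
position: [0.5479, -0.0512, 0.1478]
ee_rot: [0.997, -0.081, 0.001, -0.0]
ft_force: [4.3, -1.4, 6.2]
grip_width: 0.191
grasp_force: 45.8
```

```bash
python3 -m jog '{"offset":[[0.0001,0,-0.0008],[0,0,0]],"yaw":[0,0],"jaw":[0.9,0.9]}';python3 -m jog '{"offset":[[0.0001,0,-0.0008],[0,0,0]],"yaw":[0,0],"jaw":[0.9,0.9]}'
```

```text
clock: 14.42
position: [0.5476, -0.051, 0.1468]
ee_rot: [0.997, -0.081, 0.0, -0.0]
ft_force: [4.2, -0.2, 2.8]
grip_width: 0.192
grasp_force: 45.5
clock: 14.58
position: [0.5474, -0.0509, 0.1455]
ee_rot: [0.997, -0.081, 0.0, -0.0]
ft_force: [3.8, 0.0, 4.4]
grip_width: 0.196
grasp_force: 45.7
```

```bash
python3 -m jog '{"offset":[[0.0001,0,-0.001],[0.0001,0,-0.001],[0,0,0]],"yaw":[0,0,0],"jaw":[0.9,0.9,0.9]}';python3 -m jog '{"offset":[[0.0002,0,-0.001],[0.0001,0,-0.001],[0,0,0]],"yaw":[0,0,0],"jaw":[0.9,0.9,0.9]}'
```

```text
clock: 14.83
position: [0.5477, -0.0511, 0.1431]
ee_rot: [0.997, -0.081, 0.0, -0.0]
ft_force: [5.4, 0.3, 4.6]
grip_width: 0.192
grasp_force: 45.6
clock: 15.08
position: [0.5479, -0.0512, 0.141]
ee_rot: [0.997, -0.081, 0.0, 0.0]
ft_force: [4.7, 0.3, 3.5]
grip_width: 0.195
grasp_force: 45.6
```

```bash
python3 -m jog '{"offset":[[0.0002,0,-0.001],[0.0001,0,-0.001],[0,0,0]],"yaw":[0,0,0],"jaw":[0.9,0.9,0.9]}';python3 -m jog '{"offset":[[0.0002,0,-0.001],[0.0001,0,-0.001],[0,0,0]],"yaw":[0,0,0],"jaw":[0.9,0.9,0.9]}';python3 -m jog '{"offset":[[0.0002,0,-0.001],[0,0,0]],"yaw":[0,0],"jaw":[0.9,0.9]}'
```

```text
clock: 15.33
position: [0.5481, -0.0513, 0.139]
ee_rot: [0.997, -0.081, -0.0, 0.0]
ft_force: [5.2, -0.5, 3.4]
grip_width: 0.193
grasp_force: 45.7
clock: 15.58
position: [0.5485, -0.0513, 0.1369]
ee_rot: [0.997, -0.081, -0.0, 0.0]
ft_force: [4.6, -0.6, 2.9]
grip_width: 0.194
grasp_force: 45.6
clock: 15.75
position: [0.5486, -0.0513, 0.136]
ee_rot: [0.997, -0.081, -0.0, 0.0]
ft_force: [4.1, -0.7, 2.8]
grip_width: 0.189
grasp_force: 45.6
```

```bash
python3 -m jog '{"offset":[[0.0001,0,-0.0007],[0,0,0]],"yaw":[0,0],"jaw":[0.9,0.9]}';python3 -m jog '{"offset":[[0.0001,0,-0.0007],[0,0,0]],"yaw":[0,0],"jaw":[0.9,0.9]}'
```

```text
clock: 15.92
position: [0.5486, -0.0513, 0.1354]
ee_rot: [0.997, -0.081, -0.0, 0.0]
ft_force: [4.2, -0.6, 3.4]
grip_width: 0.196
grasp_force: 45.6
clock: 16.08
position: [0.5487, -0.0513, 0.1351]
ee_rot: [0.997, -0.081, -0.0, 0.0]
ft_force: [1.6, -0.8, 7.4]
grip_width: 0.195
grasp_force: 46.2
```

The bar has met the shoulder at the seated height, and the pin has taken most of the spring load. One slight further press, then release and retreat upward.

```bash
python3 -m jog '{"offset":[[0.0002,0,-0.0004],[0,0,0],[0,0,0],[0,0,0]],"yaw":[0,0,0,0],"jaw":[0.9,0.9,0.9,0.9]}'; python3 -m jog '{"offset":[[0,0,0],[0,0,0],[0,0,0],[0,0,0],[0,0,0],[0,0,0],[0,0,0],[0,0,0],[0,0,0],[0,0,0],[0,0,0],[0,0,0]],"yaw":[0,0,0,0,0,0,0,0,0,0,0,0],"jaw":[0.75,0.7,0.6,0.5,0.4,0.3,0.2,0.1,0,0,0,0]}'
python3 - <<'E'
from h import *
p=manip.camera('wrist'); tips(p,['grip','hole_outer'])
E
```

```text
clock: 16.42
position: [0.5487, -0.0512, 0.135]
ee_rot: [0.997, -0.081, -0.0, 0.0]
ft_force: [-1.2, -1.0, 11.0]
grip_width: 0.192
grasp_force: 46.4
clock: 17.42
position: [0.549, -0.0512, 0.1344]
ee_rot: [0.997, -0.081, -0.0, 0.0]
ft_force: [0.1, 0.1, 0.2]
grip_width: 0.997
grasp_force: 0.0
grip [ 0.5479 -0.0503  0.1533] 0.87
hole_outer [ 0.5168 -0.0454  0.1271] 0.72
```

```bash
python3 -m jog '{"offset":[[0,0,0.005],[0,0,0.01],[0,0,0.015],[0,0,0.015],[0,0,0.015],[0,0,0.015],[0,0,0.015],[0,0,0.015],[0,0,0.015],[0,0,0],[0,0,0],[0,0,0]],"yaw":[0,0,0,0,0,0,0,0,0,0,0,0],"jaw":[0,0,0,0,0,0,0,0,0,0,0,0]}'
python3 - <<'E'
from h import *
for c in('scene','wrist'):
    p=snap(c,c+'6'); print(c); tips(p,['grip','hole_inner','hole_outer','pin_tip','pin_seat','stay'])
E
```

```text
clock: 18.57
position: [0.5488, -0.0513, 0.2541]
ee_rot: [0.997, -0.081, -0.0, 0.0]
ft_force: [0.2, 1.2, -0.5]
grip_width: 0.999
grasp_force: 0.0
scene
grip [ 0.5503 -0.05    0.1535] 0.81
grip [ 0.4956 -0.391  -0.0015] 0.26
hole_inner [ 0.4564 -0.0353  0.1281] 0.71
hole_outer [ 0.5156 -0.049   0.1265] 0.6
hole_outer [0.53   0.0727 0.1082] 0.53
stay [ 0.3421 -0.0178  0.1291] 0.79
wrist
grip [ 0.5506 -0.049   0.1547] 0.91
hole_inner [ 0.4544 -0.0339  0.128 ] 0.6
hole_outer [ 0.5139 -0.0425  0.1279] 0.97
pin_tip [0.5292 0.0783 0.1092] 0.63
pin_tip [ 0.5154 -0.0432  0.1361] 0.6
pin_seat [ 0.5097 -0.0473  0.1277] 0.48
```

View pics/wrist6.png

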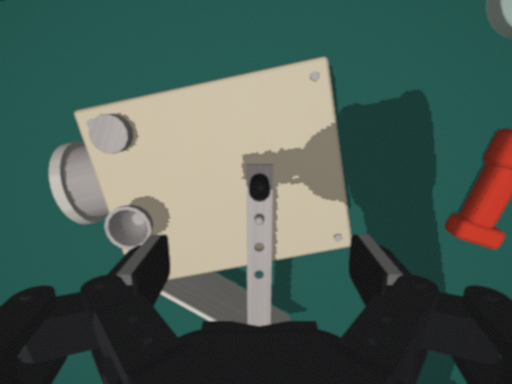

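The wrist view shows the pin filling the outer hole at (259,218), with the middle and inner holes empty at (259,247) and (259,274). The gripper is clear and the seated height matches the start. Handing in.

```bash
python3 -c "
from h import *
print(manip.hand_in())"
```

```text
the job is handed in; nothing more can be done
None
```

I moved the stay from its inner hole to its outer hole, pressed it down to the pin's shoulder, let go, and handed the job in at about 19 s; the last picture shows the pin in the outer hole and the flap held wide open, but hand-in returned no verdict.

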